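# Tilt the guide plate out of its bin and clamp it in the machine bed

### The arm

A 7-joint arm with a two-finger parallel gripper is mounted at the origin on the work surface. World frame = base frame: x ahead of the robot, y to its left, z up, the work surface at z = 0. Lengths are in m, angles in rad, forces in N, time in s.
With the tool pointing down it reaches from about 0.4 to 0.75 m from the base axis. Payload 19.5 kg.
Tool frame: the origin (TCP) lies between the finger pads; the fingertips stand 14 mm ahead of it and the grasp point (between the pads) lies 5 mm behind it; z points along the fingers, y is the line along which they close (so a half turn about z gives the same grasp; the last joint's range is limited). The gripper opens to 85 mm and grips with 20 to 120 N. Pads are 22 mm wide; open, the fingers measure 114 mm over their backs; the gripper's body (76 mm by 85 mm) begins 54 mm behind the grasp point. The pads swing forward as they close: fully open they stand 13 mm farther back than shut.
Start: joints at [1.281, 0.707, -0.028, 1.485, 0.022, 0.951, -0.075], TCP at [0.141, -0.557, 0.245] pointing down, gripper open.
Joint ranges: [-2.71, 2.71], [-0.32, 2.16], [-1.57, 1.52], [0, 2.45], [-1.46, 4.6], [0, 2.02], [-2.83, 2.83]. Speed limits (rad/s): [1.89, 1.89, 2.57, 2.57, 3.01, 3.01, 3.01].

### API

Orientations are given as a 3x3 rotation matrix whose columns are the frame's x, y, z axes.
In Python, from bench import state, snapshot, camera_params, close_job gives the robot as it stands.
- The arm moves only by the tool send_rows, never from a script. Its argument "rows" is a list that holds one entry, the list of rows, each a list of 7 numbers: the shift along the tool's x, y, z scaled (see below), then the turn, a rotation vector about the tool's x, y, z scaled (see below), then the closure, from -1 (fully open) to 1 (shut), so that 0 is half open. In form: [[[tx, ty, tz, wx, wy, wz, grip], ...]]. A call has 1 to 10 rows; each row shifts and turns the commanded pose from where the row before left it, along the tool's axes as they then stand; what a row does not reach is not made up. The controller multiplies each number of a shift by 5 cm and each number of a turn by 30 degrees. A row lasts 1/8 s, in which the tool goes at most 62.5 mm and 10.7 degrees, less where a joint would pass 70% of its speed; a pose out of reach is approached as far as the arm can. A call with a number of a shift or a turn outside -1 to 1 is refused whole. A call with a gripper value outside its range is refused whole. The fingers move at their own pace and stop on an object; the grip force is fixed at half the most. Time passes only in rows, so rows that do not move let the fingers close. It gives the time, the measured TCP pose, the force, the opening and the grip force at its end, in the units of the state.
- state(): the state, without advancing time (a new reading comes with each control period).
- snapshot(name): name is "side" or "top"; returns the picture (480x640x3 uint8, blue, green, red); there is no depth.
- camera_params(name): a dict with "mtx" (3x3 intrinsics, pixels), "k1" (the pictures are not rectified: a ray, as slopes to the right and down, at radius r is drawn at 1 + k1 r^2 times it, then the intrinsics apply), "R" (3x3) and "t" (3): a world point X has camera coordinates R X + t. Camera axes: x right, y down, z forward; pixel columns grow to the right and rows downward; lengths in m; the calibration is good to about 2 mm. A picture is of the moment at which its call begins. camera_params takes no time and is no camera call.
- close_job(): hands the job in; it is judged then, once.
The state is a dict: "clock": time; "joints": joint angles; "joint_velocities": joint speeds; "joint_torque": joint torques, N m; "eef_pos": TCP position; "ee_rot": TCP orientation; "ft_force": force on the tool from outside, world axes, zero at the start; "moment": the same for the moment, N m; "gripper_width": opening from 0.0 (shut) to 1.0 (fully open); "grip_force": force on a finger pad.
Only numpy, scipy, OpenCV 4.12 (cv2) and the standard library are available. Lean on these libraries where they do the work, as an engineer would, in place of code of your own. Each camera call takes 0.05 s, during which the arm holds its last target. There are 200 camera calls.

### The job

The aluminium guide plate lies flat at the bottom of the deep grey bin, half under the bin's clear cover, so it cannot come straight up: take its blue grip, raise that end first, draw the plate out at a slant, and lay it flat, not dropping it, in the nest of the green machine bed, with its grip towards the blue end of the nest. Then swing the red clamp arm across the bare end of the plate as far as it goes and let go of it; leave the loupe, the tape reel and the keypad where they are.

Things in the scene. Friction and masses are not known exactly. Their poses are not given: they have to be found in the camera images.
- bin: Fixed grey bin; origin under its centre on the bench, x along it. Inside 172 (x) x 100 x 65 mm deep, walls and floor 5 mm, rim 70 mm above the bench. A clear cover with a yellow edge, 4 mm thick, lies on the rim over inside x -86 to -16; the rest is open. A plate tilted 30 deg about its lower -x edge clears cover and far rim and slides out along its slant.
- plate_mid (a point): Centre of the loose aluminium guide plate, 160 (x) x 76 (y) x 8 mm thick, 0.2 to 0.37 kg, with dark slots on top. x: along the plate towards its grip end; y: across; z: out of its top. It starts flat on the bin's floor, grip end under the open part (bin +x), with a few mm of play.
- plate_grip (a point): Point on the plate's blue upright grip, 50 mm along plate x and 29 mm above plate_mid; axes as plate_mid. The grip is a block 36 mm long (x), 12 mm thick (y: pinch it across y), standing 45 mm up from the plate's top. This point lies 25 mm above the plate's top, 20 mm below the grip's upper end.
- plate: The guide plate as a whole; origin at the centre of its underside, axes as plate_mid.
- bed: Fixed green machine bed, x 226 mm, y -58 to +92 mm, 25 mm high; origin on the bench under the nest's centre, x along the nest. The nest is a rectangle 174 x 90 mm, its floor 25 mm above the bench, framed by rails 8 mm high and wide, so that the plate's top is flush with them. The rail and stripe at the +x end are blue: the grip end goes there.
- clamp (a joint): Angle (rad) of the red clamp arm, turning about a vertical axis at bed x -45, y +72 mm. 0: it points along bed +x, beside the nest; negative (to -0.7): away from the nest; growing: clockwise from above, over the plate's -x end; 1.57: straight across, stop at 1.6. Stays where left, friction 0.08 N m. Arm 16 mm wide, 10 thick, its underside 36.5 mm above the bench.
- clamp_post (a point): Half-way up the black round post (14 mm diameter, 46.5 to 91.5 mm above the bench) on the clamp arm, 58 mm from its pivot; pinch it from above or push it sideways.
- loupe: Bystander: black loupe, 44 mm diameter, 42 mm high; origin at the centre of its underside.
- reel: Bystander: white tape reel lying flat, 130 mm diameter, 14 mm high; origin at the centre of its underside.
- keypad: Bystander: grey keypad with white keys, 50 x 110 x 15 mm; origin at the centre of its underside.

How it is judged:
By the outcome, as a careful person would: the job done as asked, in the order asked, and still so for the second after the job is handed in, with the robot touching nothing.
It also fails if it takes over 67 s, if anything falls off the work surface, if the arm or the gripper's body presses on something with over 40 N, if the wrist force passes 120 N, or if a joint passes its speed limit or range.

## Working session

There is one attempt and no reset: what is moved stays moved. The work goes in short steps, Python scripts to look and compute and a tool call to move; the robot and the scene stay as the last step left them, time stands still between calls to the robot, and variables do not carry over. Pictures are saved under pics/ and viewed, at most 10 in all, crops included, and the job is handed in when it is done.

Besides the shell and the picture viewer there is one more tool, called after "Request:" by a JSON object that holds its "api" and its "payload", one argument or row to a line. send_rows: Moves the arm, as the interface text tells. Shifts and turns lie within -1 to 1; 1 stands for 5 cm of shift or 30 degrees of turn. Its arguments: {"type":"object","properties":{"rows":{"type":"array","items":{"type":"array","items":{"type":"array","items":{"type":"number"}}}}},"required":["rows"]}

```bash
mkdir -p pics; python3 - <<'E'
from bench import *
import cv2
for n in("top","side"):
    cv2.imwrite(f"pics/{n}0.png",snapshot(n)); print(n,camera_params(n))
s=state();print(s)
E
```

```text
top {'mtx': array([[477.0109463 ,   0.        , 319.96035425],
       [  0.        , 477.0109463 , 233.78256977],
       [  0.        ,   0.        ,   1.        ]]), 'k1': -0.11970683270487423, 'R': array([[ 0.01467383, -0.99988618, -0.00350855],
       [-0.99514984, -0.01426279, -0.09733127],
       [ 0.09727015,  0.00491976, -0.99524586]]), 't': array([0.03840865, 0.58618293, 0.99898079])}
side {'mtx': array([[480.4368874 ,   0.        , 313.48036125],
       [  0.        , 480.4368874 , 232.12438308],
       [  0.        ,   0.        ,   1.        ]]), 'k1': -0.08278125403708796, 'R': array([[-0.71887946, -0.69508055, -0.00868092],
       [-0.54029717,  0.56656664, -0.62215851],
       [ 0.4373686 , -0.44256669, -0.78284317]]), 't': array([0.43749316, 0.33243274, 0.83007705])}
{'clock': 0.1, 'joints': array([ 1.28134661,  0.7069876 , -0.02761645,  1.48493557,  0.02200402,
        0.95088771, -0.07550314]), 'joint_velocities': array([ 0.00232537, -0.00088187, -0.00020151, -0.00063516, -0.0004152 ,
        0.00015384, -0.0006174 ]), 'joint_torque': array([ 9.51701913e-04, -8.84299278e+01,  1.23647679e+00, -2.36453766e+01,
        1.70222833e-02,  5.09710648e-03, -6.76740115e-06]), 'eef_pos': array([ 0.14095208, -0.55724009,  0.24490866]), 'ee_rot': array([[ 9.69467245e-01,  2.45220711e-01, -2.53351175e-04],
       [ 2.45220840e-01, -9.69466846e-01,  8.79909455e-04],
       [-2.98435421e-05, -9.15170383e-04, -9.99999581e-01]]), 'ft_force': array([ 0.34514143, -0.27012502, -0.40269235]), 'moment': array([-0.01880456,  0.01603026,  0.01328188]), 'grip_force': 0.0, 'gripper_width': 0.9988393123133849}
```

View pics/top0.png

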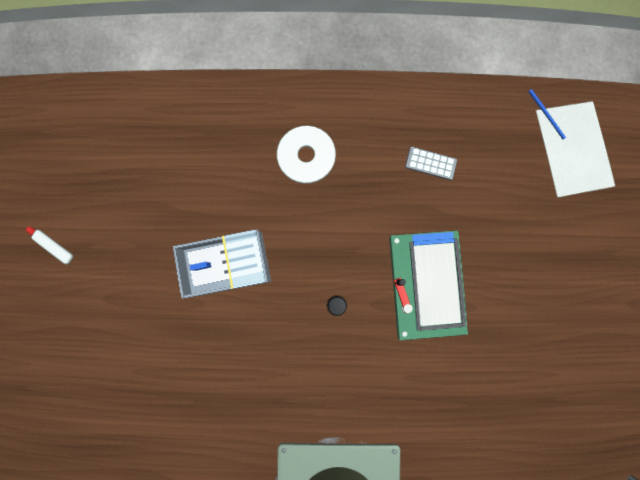

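View pics/side0.png

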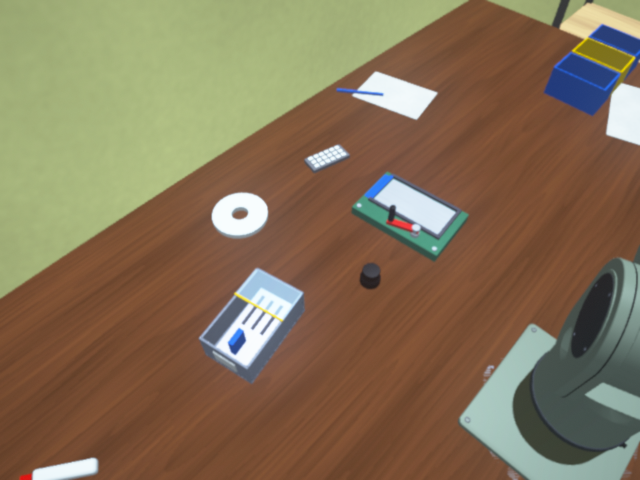

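The top picture shows the bin around (221,265) with the blue grip at (201,266) on its left and the yellow cover edge at (228,262). The bed is around (430,287) with its blue end up at (433,239), and the clamp post is at (401,282). Next I'll take enlarged crops.

```bash
python3 - <<'E'
import cv2,numpy as np
t=cv2.imread("pics/top0.png");s=cv2.imread("pics/side0.png")
def crop(im,x,y,w,h,f):
    c=cv2.resize(im[y:y+h,x:x+w],None,fx=f,fy=f,interpolation=cv2.INTER_CUBIC)
    for i in range(0,w,10): cv2.putText(c,str(x+i),(i*f,8),0,.3,(0,255,255),1); cv2.line(c,(i*f,10),(i*f,16),(0,255,255),1)
    for j in range(0,h,10): cv2.putText(c,str(y+j),(0,j*f+4),0,.3,(0,255,255),1);cv2.line(c,(20,j*f),(26,j*f),(0,255,255),1)
    return c
cv2.imwrite("pics/c1.png",np.hstack([crop(t,165,225,110,100,4),crop(t,385,225,90,100,4)])[:, :800])
cv2.imwrite("pics/c2.png",np.hstack([crop(s,190,260,125,125,3),crop(s,345,165,130,125,3)]))
E
```

```text
(no output)
```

View pics/c1.png

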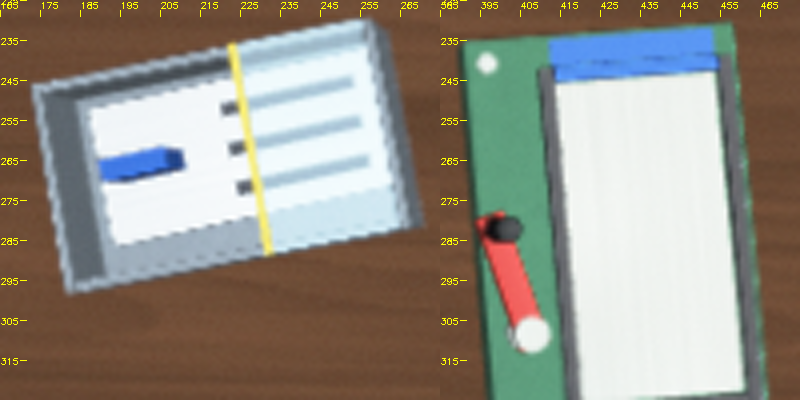

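View pics/c2.png

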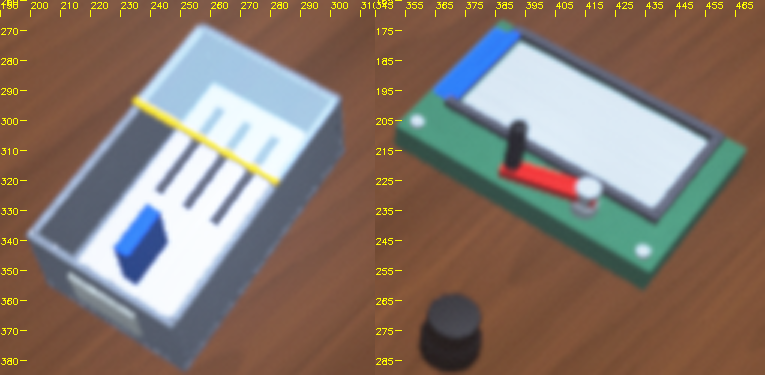

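The crops show the bin's rim corners at top (173,246), (182,298), (257.5,229.5), (270,282). The grip top's centre is near (198.5,266) in the top view and (236,337) in the side view. The bed corners and clamp post read clearly too. I'll fit the poses now.

```bash
cat > h.py <<'E'
import numpy as np, cv2
from scipy.optimize import least_squares
from scipy.spatial.transform import Rotation as Ro
from bench import *
P={n:camera_params(n) for n in("top","side")}
def proj(n,X):
    p=P[n];c=p["R"]@np.asarray(X)+p["t"];a=c[:2]/c[2];a=a*(1+p["k1"]*a@a)
    return (p["mtx"]@[*a,1])[:2]
def onz(n,uv,z):  # pixel to world at height z
    return least_squares(lambda q:proj(n,[*q,z])-uv,[.45,0]).x
def W(q,l): c,s=np.cos(q[2]),np.sin(q[2]); return [q[0]+c*l[0]-s*l[1],q[1]+s*l[0]+c*l[1],l[2]]
def fit(q0,obs): # obs: (cam,uv,local)
    r=least_squares(lambda q:np.concatenate([proj(n,W(q,l))-uv for n,uv,l in obs]),q0,loss="soft_l1")
    return r.x,r.fun.round(1)
E
python3 - <<'E'
from h import *
a,b,z=.091,.055,.07
bin_=[("top",(173.3,246.3),(a,-b,z)),("top",(182,298),(a,b,z)),("top",(257.5,229.5),(-a,-b,z)),("top",(270,282),(-a,b,z)),
("side",(199.3,338.3),(a,-b,z)),("side",(257.7,267.7),(-a,-b,z)),("side",(303.3,292.3),(-a,b,z))]
# check handedness: bin x->world+y => bin y-> world -x (down in top view)
q,e=fit([.45,.25,1.75],bin_);print("bin",q,e)
z=.025
bed=[("top",(390.8,234.5),(.113,.092,z)),("top",(458.3,231),(.113,-.058,z)),("top",(400,340),(-.113,.092,z)),("top",(467.5,334),(-.113,-.058,z)),
("side",(352.3,206),(.113,.092,z)),("side",(435.7,257.7),(-.113,.092,z)),("side",(468.7,215),(-.113,-.058,z)),("side",(386.7,172.3),(.113,-.058,z))]
d,e=fit([.4,-.2,0],bed);print("bed",d,e)
g1=onz("top",(198.5,266.2),.058);g2=onz("side",(236,337),.058);print("grip",g1,g2,"bin50:",W(q,(.05,0,0)))
def loc(q,w): w=np.array(w[:2])-q[:2];c,s=np.cos(q[2]),np.sin(q[2]);return np.array([c*w[0]+s*w[1],-s*w[0]+c*w[1]])
print("grip in bin",loc(q,g1),loc(q,g2))
p1=onz("top",(385+(505-440)/4,225+228/4),.0915);p2=onz("side",(345+(518-375)/3,165+124/3),.0915)
print("post in bed",loc(d,p1),loc(d,p2), p1,p2)
E
```

```text
bin [0.51671433 0.25348275 1.78537982] [-0.7 -0.1 -0.3  0.2  0.1 -0.6 -2.4 -0.9  0.4  0.1  0.7 -0.4  1.8 -0.2]
bed [ 0.48120883 -0.20631806  0.0814219 ] [-0.5  0.1 -0.1 -1.  -1.6 -0.3 -0.2  0.2 -0.4  0.4  0.9 -1.5  0.9 -0.1
  1.2 -1.2]
grip [0.51070853 0.30058449] [0.51157703 0.30364733] bin50: [np.float64(0.5060673083087328), np.float64(0.3023360068064034), 0]
grip in bin [ 0.04730035 -0.0041618 ] [ 0.050108   -0.00566259]
post in bed [0.01031873 0.08752307] [0.01300644 0.08653856] [ 0.48437495 -0.1182457 ] [ 0.48713382 -0.11900836]
```

Request:
{"api": "send_rows", "payload": {
  "rows": [
    [[0.94, -0.45, 0, 0, 0, 0, 0.2], [0.94, -0.45, 0, 0, 0, 0, 0.2], [0.94, -0.45, 0, 0, 0, 0, 0.2], [0.94, -0.45, 0, 0, 0, 0, 0.2], [0.94, -0.45, 0, 0, 0, 0, 0.2], [0.94, -0.45, 0, 0, 0, 0, 0.2], [0.94, -0.45, 0, 0, 0, 0, 0.2], [0.94, -0.45, 0, 0, 0, 0, 0.2], [0.94, -0.45, 0, 0, 0, 0, 0.2]]
  ]
}}

```text
clock: 1.23
eef_pos: [0.5026, -0.256, 0.2452]
ee_rot: [[0.969, 0.245, -0.0], [0.245, -0.969, 0.0], [-0.0, -0.0, -1.0]]
ft_force: [0.2, 0.1, -0.7]
gripper_width: 0.4
grip_force: 0.0
```

Request:
{"api": "send_rows", "payload": {
  "rows": [
    [[0, 0, 0, 0, 0, -0.327, 0.2], [0, 0, 0, 0, 0, -0.327, 0.2], [0, 0, 0, 0, 0, -0.327, 0.2], [0, 0, 0, 0, 0, -0.327, 0.2], [0, 0, 0, 0, 0, -0.327, 0.2], [0, 0, 0, 0, 0, -0.327, 0.2], [0, 0, 0, 0, 0, -0.327, 0.2], [0, 0, 0, 0, 0, -0.327, 0.2], [0, 0, 0, 0, 0, -0.327, 0.2]]
  ]
}}

```text
clock: 2.35
eef_pos: [0.5013, -0.2574, 0.2451]
ee_rot: [[-0.222, 0.975, -0.0], [0.975, 0.222, 0.0], [0.0, -0.0, -1.0]]
ft_force: [-0.1, -0.1, -0.5]
gripper_width: 0.397
grip_force: 0.0
```

Request:
{"api": "send_rows", "payload": {
  "rows": [
    [[0.906, 0.223, 0, 0, 0, 0, 0.2], [0.906, 0.223, 0, 0, 0, 0, 0.2], [0.906, 0.223, 0, 0, 0, 0, 0.2], [0.906, 0.223, 0, 0, 0, 0, 0.2], [0.906, 0.223, 0, 0, 0, 0, 0.2], [0.906, 0.223, 0, 0, 0, 0, 0.2], [0.906, 0.223, 0, 0, 0, 0, 0.2], [0.906, 0.223, 0, 0, 0, 0, 0.2], [0.906, 0.223, 0, 0, 0, 0, 0.2], [0.906, 0.223, 0, 0, 0, 0, 0.2]]
  ]
}}

```text
clock: 3.6
eef_pos: [0.5122, 0.2105, 0.2452]
ee_rot: [[-0.216, 0.976, -0.0], [0.976, 0.216, -0.0], [-0.0, -0.0, -1.0]]
ft_force: [0.2, -0.4, 0.5]
gripper_width: 0.401
grip_force: 0.0
```

Request:
{"api": "send_rows", "payload": {
  "rows": [
    [[0.906, 0.223, 0, 0, 0, 0, 0.2], [0.906, 0.223, 0, 0, 0, 0, 0.2], [0, 0, 0.9, 0, 0, 0, 0.2], [0, 0, 0.9, 0, 0, 0, 0.2], [0, 0, 0, 0, 0, 0, 0.2]]
  ]
}}

```text
clock: 4.22
eef_pos: [0.5135, 0.3016, 0.1532]
ee_rot: [[-0.217, 0.976, -0.004], [0.976, 0.216, -0.003], [-0.002, -0.005, -1.0]]
ft_force: [0.1, 0.0, 0.1]
gripper_width: 0.399
grip_force: 0.0
```

```bash
python3 - <<'E'
from h import *
s=state();print(s["eef_pos"],s["joints"].round(2))
a=snapshot("side");b=snapshot("top")
A=cv2.resize(a[200:400,150:350],None,fx=2,fy=2,interpolation=2)
B=cv2.resize(b[200:350,130:280],None,fx=400/150,fy=400/150,interpolation=2)
cv2.imwrite("pics/look1.png",np.hstack([A,B]))
E
```

```text
[0.51347597 0.30160781 0.15317716] [-0.44  0.86 -0.3   1.51  0.31  0.82 -0.63]
```

View pics/look1.png

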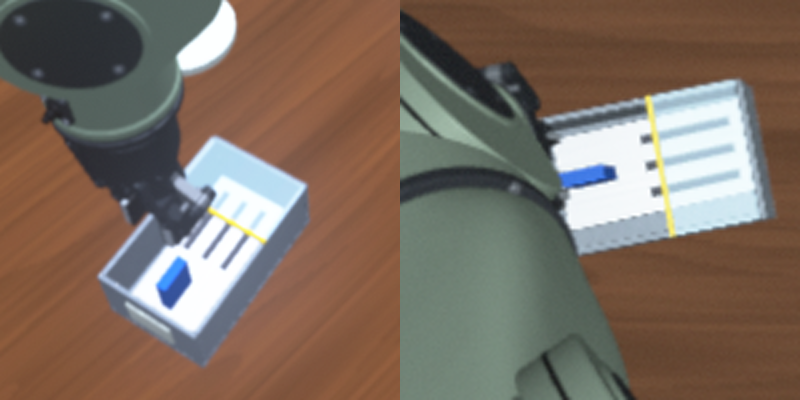

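Request:
{"api": "send_rows", "payload": {
  "rows": [
    [[0, -0.05, 0.6, 0, 0, 0, 0.2], [0, 0, 0.6, 0, 0, 0, 0.2], [0, 0, 0.6, 0, 0, 0, 0.2], [0, 0, 0.5, 0, 0, 0, 0.2], [0, 0, 0, 0, 0, 0, 0.2]]
  ]
}}

```text
clock: 4.95
eef_pos: [0.5124, 0.3019, 0.0409]
ee_rot: [[-0.216, 0.976, 0.0], [0.976, 0.216, -0.0], [-0.0, 0.0, -1.0]]
ft_force: [0.8, -0.3, 0.3]
gripper_width: 0.399
grip_force: 0.0
```

```bash
python3 - <<'E'
from h import *
s=state();print(s["eef_pos"],s["ft_force"],s["ee_rot"].round(3))
a=snapshot("side");b=snapshot("top")
A=cv2.resize(a[240:390,170:320],None,fx=400/150,fy=400/150,interpolation=2)
B=cv2.resize(b[200:350,130:280],None,fx=400/150,fy=400/150,interpolation=2)
cv2.imwrite("pics/look2.png",np.hstack([A,B]))
E
```

```text
[0.51237385 0.30188961 0.04092263] [ 0.79276263 -0.34316028  0.33068357] [[-0.216  0.976  0.   ]
 [ 0.976  0.216 -0.   ]
 [-0.     0.    -1.   ]]
```

View pics/look2.png

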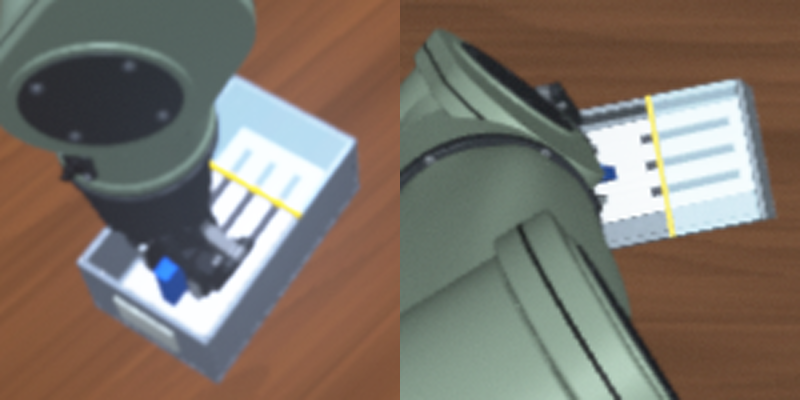

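The fingers straddle the grip: in the left half it stands between them at (168,280). I'll lower slightly and close.

Request:
{"api": "send_rows", "payload": {
  "rows": [
    [[0, 0, 0.08, 0, 0, 0, 0.2], [0, 0, 0, 0, 0, 0, 1], [0, 0, 0, 0, 0, 0, 1], [0, 0, 0, 0, 0, 0, 1], [0, 0, 0, 0, 0, 0, 1], [0, 0, 0, 0, 0, 0, 1], [0, 0, 0, 0, 0, 0, 1], [0, 0, 0, 0, 0, 0, 1]]
  ]
}}

```text
clock: 6.05
eef_pos: [0.5126, 0.302, 0.0371]
ee_rot: [[-0.216, 0.976, 0.001], [0.976, 0.216, 0.001], [0.001, 0.001, -1.0]]
ft_force: [0.2, 0.3, 6.3]
gripper_width: 0.133
grip_force: 59.4
```

Request:
{"api": "send_rows", "payload": {
  "rows": [
    [[-0.066, 0, -0.23, 0, 0.167, 0, 1], [-0.066, 0, -0.23, 0, 0.167, 0, 1], [-0.066, 0, -0.23, 0, 0.167, 0, 1], [-0.066, 0, -0.23, 0, 0.167, 0, 1], [-0.066, 0, -0.23, 0, 0.167, 0, 1], [-0.066, 0, -0.23, 0, 0.167, 0, 1], [0, 0, 0, 0, 0, 0, 1]]
  ]
}}

```text
clock: 6.92
eef_pos: [0.5201, 0.2677, 0.0991]
ee_rot: [[-0.184, 0.977, -0.107], [0.844, 0.213, 0.491], [0.503, -0.0, -0.864]]
ft_force: [-0.9, 0.5, -1.1]
gripper_width: 0.134
grip_force: 58.9
```

```bash
python3 - <<'E'
from h import *
s=state();print(s["eef_pos"],s["ft_force"],s["moment"],s["joints"].round(2))
a=snapshot("side");b=snapshot("top")
A=cv2.resize(a[240:390,170:320],None,fx=400/150,fy=400/150,interpolation=2)
B=cv2.resize(b[200:350,130:280],None,fx=400/150,fy=400/150,interpolation=2)
cv2.imwrite("pics/look3.png",np.hstack([A,B]))
E
```

```text
[0.52014075 0.26770345 0.0991443 ] [-0.90422675  0.50267247 -1.08814539] [-0.47392928 -0.15340731 -0.04231718] [ 0.09  1.06 -0.75  1.67  0.24  0.5  -0.32]
```

View pics/look3.png

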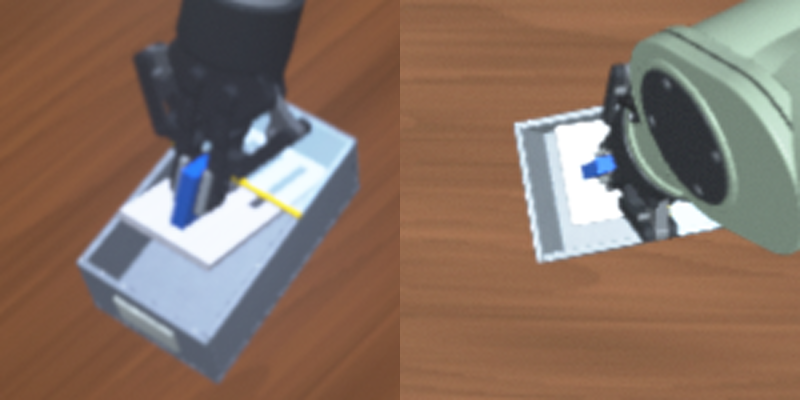

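The plate is tilted about 30° and follows the gripper: its raised end is at (165,235) in the left half and clear of the rim. I'll slide it out along the slant and then lift.

Request:
{"api": "send_rows", "payload": {
  "rows": [
    [[0.2, 0, -0.02, 0, 0, 0, 1], [0.3, 0, 0, 0, 0, 0, 1], [0.4, 0, 0, 0, 0, 0, 1], [0.4, 0, 0, 0, 0, 0, 1], [0.4, 0, 0, 0, 0, 0, 1], [0.4, 0, 0, 0, 0, 0, 1], [0.3, 0, 0, 0, 0, 0, 1], [0, 0, 0, 0, 0, 0, 1]]
  ]
}}

```text
clock: 8.02
eef_pos: [0.4967, 0.3706, 0.1602]
ee_rot: [[-0.188, 0.976, -0.108], [0.845, 0.217, 0.489], [0.501, 0.001, -0.865]]
ft_force: [0.7, -0.5, -3.0]
gripper_width: 0.131
grip_force: 58.7
```

Request:
{"api": "send_rows", "payload": {
  "rows": [
    [[0.2, 0, -0.35, 0, 0, 0, 1], [0.25, 0, -0.43, 0, 0, 0, 1], [0.25, 0, -0.43, 0, 0, 0, 1], [0.25, 0, -0.43, 0, 0, 0, 1], [0.25, 0, -0.43, 0, 0, 0, 1], [0, 0, 0, 0, 0, 0, 1]]
  ]
}}

```text
clock: 8.78
eef_pos: [0.4977, 0.3692, 0.2801]
ee_rot: [[-0.187, 0.977, -0.106], [0.845, 0.215, 0.49], [0.501, 0.002, -0.865]]
ft_force: [0.1, -0.0, -4.2]
gripper_width: 0.136
grip_force: 58.9
```

Request:
{"api": "send_rows", "payload": {
  "rows": [
    [[0, 0, 0, 0, -0.167, 0, 1], [0, 0, 0, 0, -0.167, 0, 1], [0, 0, 0, 0, -0.167, 0, 1], [0, 0, 0, 0, -0.167, 0, 1], [0, 0, 0, 0, -0.167, 0, 1], [0, 0, 0, 0, -0.167, 0, 1], [0, 0, 0, 0, 0, 0, 1]]
  ]
}}

```text
clock: 9.65
eef_pos: [0.4963, 0.3706, 0.2778]
ee_rot: [[-0.219, 0.976, -0.002], [0.976, 0.219, -0.0], [-0.0, -0.002, -1.0]]
ft_force: [-0.2, -0.8, -4.5]
gripper_width: 0.127
grip_force: 58.8
```

Request:
{"api": "send_rows", "payload": {
  "rows": [
    [[-0.5, -0.08, 0, 0, 0, 0, 1], [-0.94, -0.153, 0, 0, 0, 0, 1], [-0.94, -0.153, 0, 0, 0, 0, 1], [-0.94, -0.153, 0, 0, 0, 0, 1], [-0.94, -0.153, 0, 0, 0, 0, 1], [-0.94, -0.153, 0, 0, 0, 0, 1], [-0.94, -0.153, 0, 0, 0, 0, 1], [-0.94, -0.153, 0, 0, 0, 0, 1], [-0.94, -0.153, 0, 0, 0, 0, 1], [-0.94, -0.153, 0, 0, 0, 0, 1]]
  ]
}}

```text
clock: 10.9
eef_pos: [0.5223, -0.0859, 0.2786]
ee_rot: [[-0.215, 0.977, 0.0], [0.977, 0.215, 0.002], [0.002, 0.001, -1.0]]
ft_force: [0.8, -0.7, -3.9]
gripper_width: 0.135
grip_force: 58.8
```

Request:
{"api": "send_rows", "payload": {
  "rows": [
    [[-0.94, -0.153, 0, 0, 0, 0.2, 1], [-0.94, -0.153, 0, 0, 0, 0.2, 1], [0, 0, 0, 0, 0, 0.326, 1], [0, 0, 0, 0, 0, 0.326, 1], [0, 0, 0, 0, 0, 0.326, 1], [0, 0, 0, 0, 0, 0.326, 1], [0, 0, 0, 0, 0, 0.326, 1], [0, 0, 0, 0, 0, 0.326, 1], [0, 0, 0, 0, 0, 0.326, 1], [0, 0, 0, 0, 0, 0.326, 1]]
  ]
}}

```text
clock: 12.15
eef_pos: [0.5226, -0.1796, 0.2784]
ee_rot: [[0.979, 0.205, 0.0], [0.205, -0.979, 0.001], [0.001, -0.001, -1.0]]
ft_force: [-0.6, -0.2, -3.1]
gripper_width: 0.129
grip_force: 58.9
```

```bash
python3 - <<'E'
from h import *
s=state();R=s["ee_rot"];print(s["eef_pos"],R.round(3),s["moment"],np.degrees(np.arctan2(R[1,0],R[0,0])))
E
```

```text
[ 0.52264893 -0.17958406  0.27841671] [[ 0.979  0.205  0.   ]
 [ 0.205 -0.979  0.001]
 [ 0.001 -0.001 -1.   ]] [ 0.04583238 -0.19883659 -0.00555089] 11.823517581083992
```

Request:
{"api": "send_rows", "payload": {
  "rows": [
    [[0, 0, 0, 0, 0, 0.238, 1], [0.13, 0.46, 0, 0, 0, 0, 1], [0, 0, 0.75, 0, 0, 0, 1], [0, 0, 0.75, 0, 0, 0, 1], [0, 0, 0.75, 0, 0, 0, 1], [0, 0, 0.75, 0, 0, 0, 1], [0, 0, 0, 0, 0, 0, 1]]
  ]
}}

```text
clock: 13.02
eef_pos: [0.5301, -0.2014, 0.1271]
ee_rot: [[0.996, 0.087, -0.003], [0.087, -0.996, 0.002], [-0.003, -0.002, -1.0]]
ft_force: [0.4, 0.0, -2.3]
gripper_width: 0.129
grip_force: 59.4
```

```bash
python3 - <<'E'
from h import *
s=state();R=s["ee_rot"];print(s["eef_pos"],s["moment"],np.degrees(np.arctan2(R[1,0],R[0,0])))
a=snapshot("side");b=snapshot("top")
A=cv2.resize(a[120:280,330:490],None,fx=2.5,fy=2.5,interpolation=2)
B=cv2.resize(b[210:370,360:520],None,fx=2.5,fy=2.5,interpolation=2)
cv2.imwrite("pics/look4.png",np.hstack([A,B]))
E
```

```text
[ 0.53010797 -0.2014011   0.12706341] [ 0.01567727 -0.17284627  0.05314354] 5.008810193316828
```

View pics/look4.png

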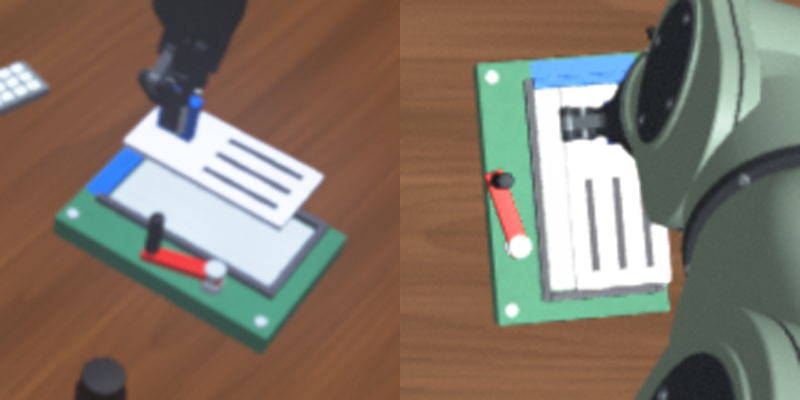

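The side half shows the plate over the nest, with its grip towards the blue end. Its -x corners are at about (287,226) and (325,178) in the crop, and I'll compare those with the expected pose.

```bash
python3 - <<'E'
from h import *
obs=[("side",(444.8,210.4),(-.08,.038,0)),("side",(460,191.2),(-.08,-.038,0)),("side",(380,176),(.08,.038,0)),("top",(432.3,326.5),(-.08,.038,0)),("top",(468.8,322.8),(-.08,-.038,0))]
def f(q): # x,y,z,yaw,pitch
    R=Ro.from_euler("ZY",[q[3],q[4]]).as_matrix()
    return np.concatenate([proj(n,R@l+q[:3])-uv for n,uv,l in obs])
r=least_squares(f,[.48,-.2,.1,.08,0],loss="soft_l1");print(r.x,r.fun.round(1))
T=[0.4803,-.2057,.103,.0874,0];print(f(T).round(1))
E
```

```text
[ 0.48022674 -0.20700816  0.10226667  0.11738809 -0.04595224] [-0.3  0.7  0.5 -1.   0.6  0.1 -0.5  0.1  0.1 -0.6]
[-1.3  0.1  0.6 -1.3  0.2  0.5 -1.9 -0.2 -1.   0.2]
```

Request:
{"api": "send_rows", "payload": {
  "rows": [
    [[0.02, 0, 0.35, 0, 0, 0, 1], [0, 0, 0.35, 0, 0, 0, 1], [0, 0, 0.3, 0, 0, 0, 1], [0, 0, 0.2, 0, 0, 0, 1], [0, 0, 0.1, 0, 0, 0, 1], [0, 0, 0, 0, 0, 0, 1]]
  ]
}}

```text
clock: 13.88
eef_pos: [0.5328, -0.2008, 0.0642]
ee_rot: [[0.996, 0.089, -0.0], [0.089, -0.996, 0.0], [0.0, -0.0, -1.0]]
ft_force: [0.4, -0.1, -3.7]
gripper_width: 0.133
grip_force: 59.4
```

Request:
{"api": "send_rows", "payload": {
  "rows": [
    [[-0.02, 0.01, 0.08, 0, 0, 0, 1], [0, 0, 0.02, 0, 0, 0, 1], [0, 0, 0.02, 0, 0, 0, 1], [0, 0, 0, 0, 0, 0, 1]]
  ]
}}

```text
clock: 14.38
eef_pos: [0.532, -0.2015, 0.0585]
ee_rot: [[0.996, 0.089, 0.0], [0.089, -0.996, -0.0], [0.0, 0.0, -1.0]]
ft_force: [0.7, -0.1, 1.7]
gripper_width: 0.134
grip_force: 60.2
```

Request:
{"api": "send_rows", "payload": {
  "rows": [
    [[0, 0, 0.02, 0, 0, 0, 1], [0, 0, 0, 0, 0, 0, 1]]
  ]
}}

```text
clock: 14.62
eef_pos: [0.5322, -0.2014, 0.0575]
ee_rot: [[0.996, 0.089, 0.001], [0.089, -0.996, -0.0], [0.001, 0.0, -1.0]]
ft_force: [3.9, -0.5, 4.1]
gripper_width: 0.128
grip_force: 60.5
```

Request:
{"api": "send_rows", "payload": {
  "rows": [
    [[0, 0, 0.015, 0, 0, 0, 1], [0, 0, 0, 0, 0, 0, 1]]
  ]
}}

```text
clock: 14.88
eef_pos: [0.5322, -0.2014, 0.0571]
ee_rot: [[0.996, 0.089, 0.001], [0.089, -0.996, -0.0], [0.001, 0.0, -1.0]]
ft_force: [1.8, 1.1, 12.9]
gripper_width: 0.132
grip_force: 62.1
```

```bash
python3 - <<'E'
from h import *
s=state();print(s["eef_pos"],s["ft_force"],s["moment"])
E
```

```text
[ 0.53223099 -0.20142595  0.05711544] [ 1.76848263  1.13543789 12.89914801] [ 0.12428455 -0.01048376  0.02262824]
```

Request:
{"api": "send_rows", "payload": {
  "rows": [
    [[0, 0, 0, 0, 0, 0, 0.6], [0, 0, 0, 0, 0, 0, 0.4], [0, 0, 0, 0, 0, 0, 0.2], [0, 0, 0, 0, 0, 0, 0.2], [0, 0, -0.3, 0, 0, 0, 0.2], [0, 0, -0.6, 0, 0, 0, 0.2], [0, 0, -0.8, 0, 0, 0, 0.2], [0, 0, -0.8, 0, 0, 0, 0.2], [0, 0, 0, 0, 0, 0, 0.2]]
  ]
}}

```text
clock: 16.0
eef_pos: [0.5327, -0.2018, 0.185]
ee_rot: [[0.996, 0.089, 0.005], [0.089, -0.996, -0.002], [0.005, 0.002, -1.0]]
ft_force: [-0.2, 0.0, -0.8]
gripper_width: 0.4
grip_force: 0.0
```

```bash
python3 - <<'E'
from h import *
s=state();print(s["eef_pos"],s["ft_force"])
a=snapshot("side");b=snapshot("top")
A=cv2.resize(a[150:280,340:480],None,fx=4,fy=4,interpolation=2)
B=cv2.resize(b[210:370,380:480],None,fx=2.4,fy=3.25,interpolation=2)
cv2.imwrite("pics/look5.png",np.hstack([A,B]))
E
```

```text
[ 0.53272386 -0.20180128  0.18500449] [-1.99855011e-01  4.45253232e-04 -8.26751949e-01]
```

View pics/look5.png

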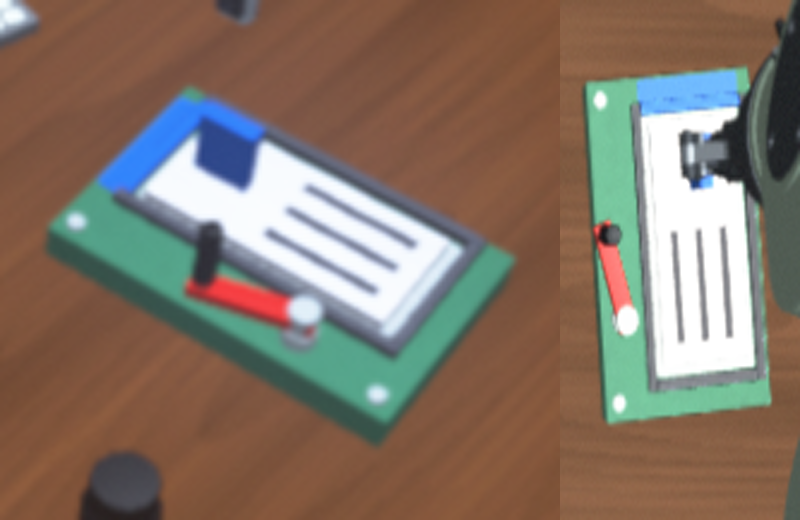

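The plate lies flat inside the nest rails with its grip at the blue end. The clamp arm is untouched, with its post at (207,230) in the left half. Next I'll go to the post.

Request:
{"api": "send_rows", "payload": {
  "rows": [
    [[-0.4, -0.87, 0, 0, 0, 0, 0.2], [-0.4, -0.87, 0, 0, 0, 0, 0.2], [0, 0, 0.5, 0, 0, 0, 0.2], [0, 0, 0.5, 0, 0, 0, 0.2], [0, 0, 0, 0, 0, 0, 0.2]]
  ]
}}

```text
clock: 16.73
eef_pos: [0.4833, -0.1181, 0.1301]
ee_rot: [[0.996, 0.089, -0.003], [0.089, -0.996, 0.001], [-0.003, -0.001, -1.0]]
ft_force: [-0.0, 0.3, 0.7]
gripper_width: 0.399
grip_force: 0.0
```

```bash
python3 - <<'E'
from h import *
s=state();R=s["ee_rot"];p=s["eef_pos"];print(p,s["joints"].round(2))
print("to post, units:",R.T@(np.array([.485,-.1183,.070])-p)/.05)
th=np.linspace(-.27,1.6,15);r=.058/.05
for t0,t1 in zip(th,th[1:]): print([round(r*(np.cos(t1)-np.cos(t0)),3),round(r*(np.sin(t1)-np.sin(t0)),3)])
E
```

```text
[ 0.48325093 -0.11806013  0.13014263] [ 0.19  0.78 -0.03  1.89  0.05  0.48 -1.36]
to post, units: [0.03850691 0.00917102 1.20271948]
[np.float64(0.031), np.float64(0.152)]
[np.float64(0.011), np.float64(0.154)]
[np.float64(-0.01), np.float64(0.155)]
[np.float64(-0.03), np.float64(0.152)]
[np.float64(-0.05), np.float64(0.146)]
[np.float64(-0.069), np.float64(0.138)]
[np.float64(-0.087), np.float64(0.128)]
[np.float64(-0.103), np.float64(0.115)]
[np.float64(-0.118), np.float64(0.1)]
[np.float64(-0.13), np.float64(0.084)]
[np.float64(-0.14), np.float64(0.066)]
[np.float64(-0.148), np.float64(0.046)]
[np.float64(-0.153), np.float64(0.026)]
[np.float64(-0.155), np.float64(0.006)]
```

Request:
{"api": "send_rows", "payload": {
  "rows": [
    [[0.04, 0.01, 0.4, 0, 0, 0, 0.2], [0, 0, 0.4, 0, 0, 0, 0.2], [0, 0, 0.4, 0, 0, 0, 0.2], [0, 0, 0, 0, 0, 0, 1], [0, 0, 0, 0, 0, 0, 1], [0, 0, 0, 0, 0, 0, 1], [0, 0, 0, 0, 0, 0, 1], [0, 0, 0, 0, 0, 0, 1]]
  ]
}}

```text
clock: 17.73
eef_pos: [0.4861, -0.1187, 0.0719]
ee_rot: [[0.996, 0.089, -0.0], [0.089, -0.996, -0.0], [-0.0, 0.0, -1.0]]
ft_force: [-4.8, -0.5, -0.5]
gripper_width: 0.145
grip_force: 59.3
```

Request:
{"api": "send_rows", "payload": {
  "rows": [
    [[0.03, 0.15, 0, 0, 0, 0, 1], [0.01, 0.155, 0, 0, 0, 0, 1], [-0.01, 0.155, 0, 0, 0, 0, 1], [-0.03, 0.15, 0, 0, 0, 0, 1], [-0.05, 0.145, 0, 0, 0, 0, 1], [0, 0, 0, 0, 0, 0, 1]]
  ]
}}

```text
clock: 18.48
eef_pos: [0.4881, -0.1571, 0.0721]
ee_rot: [[0.996, 0.088, 0.003], [0.088, -0.996, -0.001], [0.003, 0.001, -1.0]]
ft_force: [2.1, -5.2, 0.3]
gripper_width: 0.144
grip_force: 59.8
```

Request:
{"api": "send_rows", "payload": {
  "rows": [
    [[-0.07, 0.14, 0, 0, 0, 0, 1], [-0.09, 0.13, 0, 0, 0, 0, 1], [-0.105, 0.115, 0, 0, 0, 0, 1], [-0.12, 0.1, 0, 0, 0, 0, 1], [-0.13, 0.085, 0, 0, 0, 0, 1], [-0.14, 0.065, 0, 0, 0, 0, 1], [0, 0, 0, 0, 0, 0, 1]]
  ]
}}

```text
clock: 19.35
eef_pos: [0.4574, -0.1902, 0.0719]
ee_rot: [[0.996, 0.089, 0.001], [0.089, -0.996, 0.001], [0.001, -0.001, -1.0]]
ft_force: [1.1, 7.5, 7.1]
gripper_width: 0.139
grip_force: 60.7
```

Request:
{"api": "send_rows", "payload": {
  "rows": [
    [[-0.15, 0.04, 0, 0, 0, 0, 1], [-0.15, 0.02, 0, 0, 0, 0, 1], [-0.13, 0, 0, 0, 0, 0, 1], [0, 0, 0, 0, 0, 0, 1]]
  ]
}}

```text
clock: 19.85
eef_pos: [0.4369, -0.1962, 0.072]
ee_rot: [[0.996, 0.088, 0.002], [0.088, -0.996, -0.001], [0.002, 0.001, -1.0]]
ft_force: [5.2, -1.6, 3.9]
gripper_width: 0.139
grip_force: 60.3
```

Request:
{"api": "send_rows", "payload": {
  "rows": [
    [[-0.04, 0, 0, 0, 0, 0, 1], [-0.04, 0, 0, 0, 0, 0, 1], [0, 0, 0, 0, 0, 0, 1]]
  ]
}}

```text
clock: 20.23
eef_pos: [0.4324, -0.1967, 0.0719]
ee_rot: [[0.996, 0.089, 0.001], [0.089, -0.996, -0.001], [0.001, 0.001, -1.0]]
ft_force: [1.4, -2.0, 6.9]
gripper_width: 0.146
grip_force: 60.6
```

Request:
{"api": "send_rows", "payload": {
  "rows": [
    [[-0.04, 0, 0, 0, 0, 0, 1], [0, 0, 0, 0, 0, 0, 1]]
  ]
}}

```text
clock: 20.48
eef_pos: [0.4311, -0.1968, 0.072]
ee_rot: [[0.996, 0.089, 0.002], [0.089, -0.996, -0.001], [0.002, 0.001, -1.0]]
ft_force: [5.2, -1.3, 4.5]
gripper_width: 0.148
grip_force: 60.3
```

Request:
{"api": "send_rows", "payload": {
  "rows": [
    [[-0.04, 0, 0, 0, 0, 0, 1], [0, 0, 0, 0, 0, 0, 1]]
  ]
}}

```text
clock: 20.72
eef_pos: [0.4309, -0.1968, 0.072]
ee_rot: [[0.996, 0.09, 0.006], [0.09, -0.996, -0.001], [0.006, 0.002, -1.0]]
ft_force: [15.1, -0.0, -0.9]
gripper_width: 0.146
grip_force: 59.7
```

Request:
{"api": "send_rows", "payload": {
  "rows": [
    [[-0.04, 0, 0, 0, 0, 0, 1], [0, 0, 0, 0, 0, 0, 1]]
  ]
}}

```text
clock: 20.98
eef_pos: [0.4307, -0.1968, 0.0721]
ee_rot: [[0.996, 0.09, 0.01], [0.09, -0.996, -0.001], [0.01, 0.002, -1.0]]
ft_force: [25.6, 1.4, -7.2]
gripper_width: 0.145
grip_force: 59.0
```

The clamp is hard against its stop. I'll relax the push, open and rise.

Request:
{"api": "send_rows", "payload": {
  "rows": [
    [[0.05, 0, 0, 0, 0, 0, 1], [0, 0, 0, 0, 0, 0, 0.6], [0, 0, 0, 0, 0, 0, 0.2], [0, 0, 0, 0, 0, 0, 0.2], [0, 0, 0, 0, 0, 0, 0.2], [0, 0, -0.4, 0, 0, 0, 0.2], [0, 0, -0.8, 0, 0, 0, 0.2], [0, 0, -0.9, 0, 0, 0, 0.2], [0, 0, -0.9, 0, 0, 0, 0.2], [0, 0, 0, 0, 0, 0, 0.2]]
  ]
}}

```text
clock: 22.22
eef_pos: [0.4294, -0.197, 0.2241]
ee_rot: [[0.996, 0.089, 0.004], [0.089, -0.996, -0.002], [0.004, 0.002, -1.0]]
ft_force: [-0.2, 0.3, -0.4]
gripper_width: 0.397
grip_force: 0.0
```

Request:
{"api": "send_rows", "payload": {
  "rows": [
    [[0, 0.9, 0, 0, 0, 0, 0.2], [0, 0.9, 0, 0, 0, 0, 0.2], [0, 0.9, 0, 0, 0, 0, 0.2], [0, 0.9, 0, 0, 0, 0, 0.2], [0, 0.9, 0, 0, 0, 0, 0.2], [0, 0, 0, 0, 0, 0, 0.2]]
  ]
}}

```text
clock: 22.98
eef_pos: [0.4474, -0.4232, 0.2198]
ee_rot: [[0.996, 0.086, -0.002], [0.086, -0.996, 0.0], [-0.002, -0.0, -1.0]]
ft_force: [-1.2, 1.1, -0.8]
gripper_width: 0.401
grip_force: 0.0
```

```bash
python3 - <<'E'
from h import *
a=snapshot("side");b=snapshot("top")
A=cv2.resize(a[150:280,340:480],None,fx=4,fy=4,interpolation=2)
B=cv2.resize(b[210:370,380:480],None,fx=2.4,fy=3.25,interpolation=2)
cv2.imwrite("pics/look6.png",np.hstack([A,B]))
d=[0.4812,-0.2063,0.0814]
for t in(1.5,1.6): print([proj(n,W(d,(-.045+.058*np.cos(t),.072-.058*np.sin(t),.0915))).round(1) for n in("side","top")])
E
```

```text
[array([431.8, 198.7]), array([439.3, 304.8])]
[array([434.1, 199.9]), array([439.6, 307.7])]
```

View pics/look6.png

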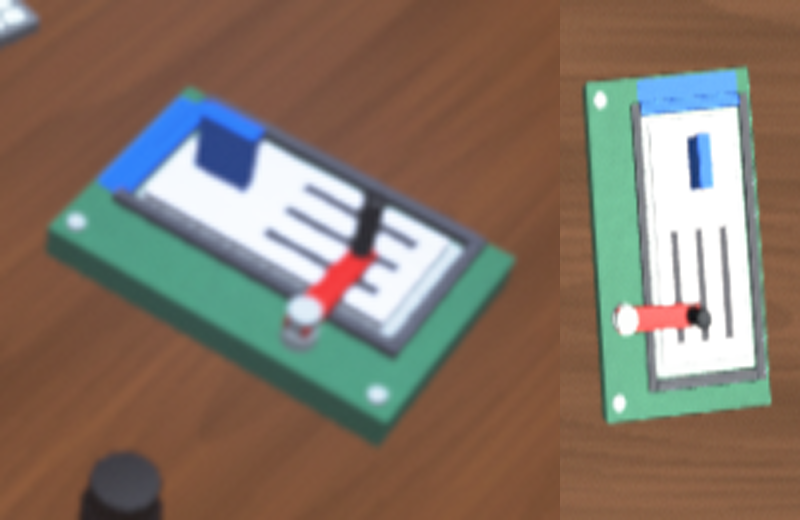

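The clamp lies straight across the plate's bare end, with its post top at side (432.5,200) and top (438.3,307.8), which matches about 1.6 rad. The plate is flat and the arm is clear of everything.

```bash
python3 -c "
from bench import *
print(close_job())"
```

```text
the job is handed in; nothing more can be done
None
```

The job is handed in at about 23 s on the robot's clock: the plate lies flat in the nest with its grip at the blue end, the clamp is swung to its stop and released, and I sent no move near the loupe, reel or keypad.

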